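# Lock the paper jogger's stack guide with its ball-lock pin

## Robot

A 6-joint arm with a two-finger parallel gripper is mounted at the origin on the work surface. World frame = base frame: x ahead of the robot, y to its left, z up, the work surface at z = 0. Lengths are in mm, angles in degrees, forces in N, time in s.
With the tool pointing down it reaches from about 150 to 775 mm from the base axis. Payload 6.1 kg.
Tool frame: the origin (TCP) lies at the very end of the fingers, on their centre line; the grasp point (between the pads) lies 19 mm behind it; z points along the fingers, y is the direction in which the jaws open and shut (so a half turn about z gives the same grasp; the last joint's range is limited). The gripper opens to 85 mm and grips with 20 to 120 N. Pads are 22 mm wide; open, the fingers measure 114 mm over their backs; the gripper's body (76 mm by 85 mm) begins 54 mm behind the grasp point. The pads swing forward as they close: fully open they stand 13 mm farther back than shut.
Start: joints at [-63.083, 7.208, -2.269, 80.523, 0, 90], TCP at [237.663, -468.108, 231.295] pointing down, gripper open.
Joint ranges: [-155.77, 155.77], [-54.66, 111.73], [-72.52, 77.12], [-102.08, 115.82], [-83.92, 84.16], [-180, 180]. Speed limits (degrees/s): [136.94, 136.94, 172.46, 180, 180, 180].

## Interface

Orientations are given as a 3x3 rotation matrix whose columns are the frame's x, y, z axes.
In Python, from rig import arm gives the robot as it stands.
- The arm moves only by the shell command python3 -m pendant 'ROWS' [FORCE]. ROWS is JSON, a list of rows, each a list of 3 entries, a list of its own where there are three numbers: the turn, a rotation vector about the tool's x, y, z in rad, then the shift along the tool's x, y, z in mm, then the opening, from 0 (shut) to 1 (fully open). In form: [[[ax, ay, az], [x, y, z], fingers], ...]. A call has 1 to 20 rows; each row is the pose to reach, as a shift and turn from the pose commanded when the call began, along the tool's axes at that moment; what a row does not reach only later rows make up. A row lasts 1/12 s, in which the tool goes at most 41.7 mm and 7.16 degrees, less where a joint would pass 70% of its speed; a pose out of reach is approached as far as the arm can. A call with a gripper value outside its range is refused whole. The fingers move at their own pace and stop on an object; FORCE is the grip in N (left out, the last holds). Time passes only in rows, so rows that repeat a pose let the fingers close. It gives the time, the measured TCP pose, the force and the opening at its end, in the units of the state.
- arm.state(): the state, without advancing time (a new reading comes with each control period).
- arm.grab_frame(name): name is "side" or "top" or "wrist"; returns (picture, depth): 420x560x3 uint8, blue, green, red; 420x560 float32, mm along the optical axis (not along the pixel's ray), 0 where there is no reading.
- arm.camera_info(name): a dict with "intrinsics" (3x3 intrinsics, pixels), "rvec" (rotation vector, rad) and "tvec" (3), from world to camera coordinates, as OpenCV has them. Camera axes: x right, y down, z forward; pixel columns grow to the right and rows downward; lengths in mm; the calibration is good to about 2 mm. A picture is of the moment at which its call begins: read the wrist's pose just before it. camera_info takes no time and is no camera call; for the wrist camera it gives the pose at the moment of the call.
- arm.close_job(): hands the job in, once; it reports no verdict.
The state is a dict: "time_s": time; "joints": joint angles; "dq": joint speeds; "joint_efforts": joint torques, N m; "position": TCP position; "orientation": TCP orientation; "contact_force": force on the tool from outside, world axes, zero at the start; "moment": the same for the moment, N m; "finger_gap": finger opening in mm.
Only numpy, scipy, OpenCV 4.12 (cv2) and the standard library are available. Lean on these libraries where they do the work, as an engineer would, in place of code of your own. Each camera call takes 0.05 s, during which the arm holds its last target.

## Task

Turn the knob of the swinging stack guide on the paper jogger until it clicks past its detent into the working position and let go of it. Then squeeze the side buttons of the quick-release pin, slide it fully home through the guide's eye and the deck hole below, and let go so that its balls lock. Finally take the head by its plain faces, without squeezing the buttons, tug firmly along the pin to prove that it holds, and let go, without disturbing the tumbler, stamp and letter tray.

Things in the scene. Friction and masses are not known exactly. Their poses are not given: they have to be found in the camera images.
- jogger: Paper jogger, fixed: grey base with a sloping white deck, 240 mm up the slope x 300 mm wide. Origin: centre of its underside; z up, y left, x towards the deck's high edge. The deck slopes 30 degrees, its low edge at -x (robot side), its centre 150 mm above the table over the origin. A 26 mm high lip runs along the low edge, a 20 mm one along the +y edge.
- lock_hole (a point): Centre of the deck's lock hole (18.5 mm across) on the deck's top face. z: the deck's outward normal, 30 degrees from vertical; x up the slope; y across it to the left. The deck is 14 mm thick and hollow below for at least 50 mm. The guide's hub axis is 120 mm from it along -y.
- guide (a joint): Angle (rad) of the stack guide about its hub axis (along the deck normal); grows counter-clockwise looking down on the deck. 0 = parked, swung up the slope; starts at 0 to 0.6. Stays where left (friction 0.1 N m) to about 0.8, then a detent ridge resists (up to 0.6 N m) to about 0.95; past it, it snaps into a notch at 1.10, where the eye is over the lock hole. Hard stop at 1.22.
- guide_knob (a point): Middle of the black bar knob on the guide's hub axis, 47 mm above the deck face. The bar is 60 mm long (along the guide, its x), 16 mm thick (y) and 36 mm high (z, the deck normal); there is nothing beside it above 20 mm over the deck. It turns with the guide.
- guide_eye (a point): Centre of the eye (18.5 mm hole) at the end of the dark steel stack guide, on the guide's top face, 14 mm above the deck face and 120 mm from the hub axis; x points from the hub along the guide, z is the deck normal. The guide is a flat bar 12 mm thick with 2 mm of air under it; its end is 44 mm square.
- pin: Ball-lock pin, 112 mm long, 0.17 to 0.35 kg, starting upright in the holder. Origin: on its axis at the shoulder (underside of the flange); z along the axis to the head. Below it a shank 16 mm across and 56 mm long, the last 10 mm tapering to 7 mm. Above it a flange 40 mm across, 6 mm thick, and the head. Once locked it has about 4 mm of play along its axis before the balls catch under the deck.
- pin_head (a point): Middle of the pin's head, on its axis 33 mm above the shoulder; axes as the pin's. The black head is 28 mm (x) by 34 mm (y), from 6 to 56 mm above the shoulder. On its +x and -x faces are aluminium squeeze buttons, 24 mm wide, 15 to 51 mm above the shoulder: 42 mm across when out, 30 mm squeezed home. The +y and -y faces are plain and can be held without pressing a button.
- pin_balls (a point): Point on the pin's axis between its two steel balls, 36 mm below the shoulder. The balls stand out 4 mm on the +x and -x sides while the buttons are out, and then pass neither the eye nor the deck hole; squeezing the buttons fully draws them in.
- button_a (a joint): How far the pin's side buttons are squeezed in: 0 = out (balls out, locking), 0.006 m = fully in (balls drawn in). Both buttons and both balls are linked. Needs about 5 N to start and 13 N on each side to go fully in.
- holder: Grey block 70 x 70 mm, 66 mm high, fixed, with a 29 mm wide bore in which the pin stands loosely, its flange resting on the top. Origin: centre of its underside.
- tumbler: Bystander: steel drinking bottle, 66 mm across, 170 mm high, origin under its base. Leave it alone.
- stamp: Bystander: wooden hand stamp, 44 mm across, 82 mm high, origin under its base. Leave it alone.
- tray: Bystander: white letter tray 260 x 170 x 100 mm, origin under its base. Leave it alone.
There are look-alikes about, which are no part of the job. Leave any purple look-alike of the pin alone.

How it is judged:
By the outcome, as a careful person would: the job done as asked, in the order asked, and still so for the second after the job is handed in, with the robot touching nothing.
It also fails if it takes over 59 s, if anything falls off the work surface, if the arm or the gripper's body presses on something with over 40 N, if the wrist force passes 120 N, or if a joint passes its speed limit or range.

## Working session

There is one attempt and no reset: what is moved stays moved. The work goes in short steps, Python scripts to look and compute and a shell command to move; the robot and the scene stay as the last step left them, time stands still between calls to the robot, and variables do not carry over. Pictures are saved under pics/ and viewed, and the job is handed in when it is done.

```bash
ls; mkdir -p pics
python3 - <<'E'
from rig import arm
import cv2
s=arm.state();print(s)
for n in("side","top","wrist"):
    im,d=arm.grab_frame(n);cv2.imwrite(f"pics/{n}0.png",im)
    import numpy as np
    np.savez(f"{n}0.npz",d=d,im=im,**{k:np.array(v) for k,v in arm.camera_info(n).items()})
    print(n,arm.camera_info(n))
E
```

```text
pics
{'time_s': 0.0, 'joints': array([-6.30835032e+01,  7.24020020e+00, -2.33062833e+00,  8.05245868e+01,
        7.10966997e-04,  9.00002511e+01]), 'dq': array([ 0.0281241 , -0.04782019, -0.01761034, -0.03800716, -0.04690836,
        0.02886904]), 'joint_efforts': array([ 9.86037267e-04, -4.35915935e+01,  3.52922308e+01,  1.74072327e-02,
        1.37390716e-04, -3.29950467e-06]), 'position': array([ 237.46332758, -467.72386527,  230.50454202]), 'orientation': array([[ 8.91669219e-01,  4.52686926e-01, -7.42807898e-04],
       [ 4.52687535e-01, -8.91667973e-01,  1.49052110e-03],
       [ 1.24014002e-05, -1.66531166e-03, -9.99998613e-01]]), 'contact_force': array([ 0.1474788 ,  0.09170681, -0.55876158]), 'moment': array([-0.0455785 ,  0.0074425 , -0.00382092]), 'finger_gap': 85.47779433751124}
side {'intrinsics': array([[516.08510521,   0.        , 280.22959894],
       [  0.        , 516.08510521, 213.87388081],
       [  0.        ,   0.        ,   1.        ]]), 'rvec': array([ 0.49867251, -2.82334665,  0.99551049]), 'tvec': array([ 435.16368114,  238.57328231, 1463.73777129])}
top {'intrinsics': array([[487.41199919,   0.        , 283.07047647],
       [  0.        , 487.41199919, 206.49500517],
       [  0.        ,   0.        ,   1.        ]]), 'rvec': array([ 2.18343654, -2.21513643,  0.04988733]), 'tvec': array([ -48.61382249,  480.41429568, 1815.81813757])}
wrist {'intrinsics': array([[318.21580126,   0.        , 275.56768003],
       [  0.        , 318.21580126, 213.01334866],
       [  0.        ,   0.        ,   1.        ]]), 'rvec': array([-2.47329087,  1.51827432,  0.20994603]), 'tvec': array([-524.89673398,  -33.59151637,  378.19267793])}
```

View pics/side0.png

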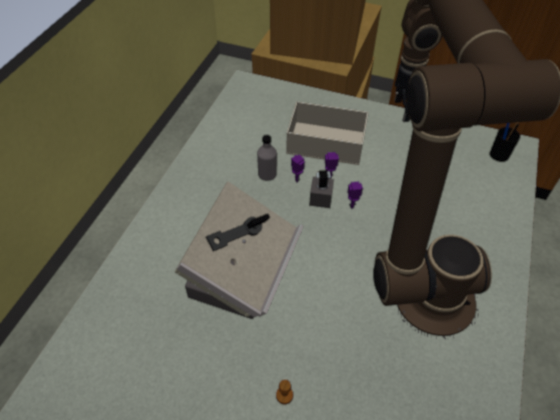

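View pics/top0.png

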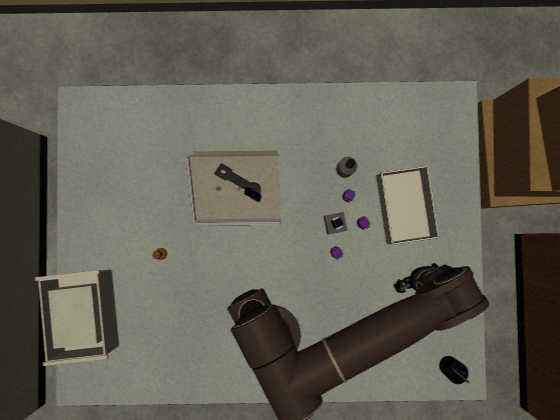

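View pics/wrist0.png

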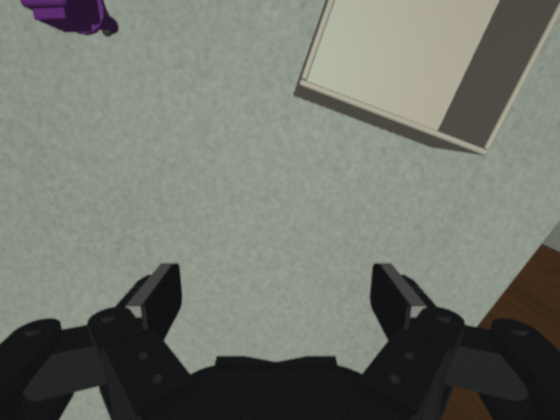

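```bash
cat > h.py <<'E'
import numpy as np,cv2
from rig import arm
def cam(info):
    R=cv2.Rodrigues(np.array(info["rvec"]))[0];return np.array(info["intrinsics"]),R,np.array(info["tvec"]).reshape(3)
def load(n):
    z=np.load(n+".npz");return z["im"],z["d"],cam(z)
def grab(n,tag):
    info=arm.camera_info(n);im,d=arm.grab_frame(n);cv2.imwrite(f"pics/{tag}.png",im)
    np.savez(f"{tag}.npz",d=d,im=im,**{k:np.array(v) for k,v in info.items()});return im,d,cam(info)
def pts(d,c):
    K,R,t=c;v,u=np.mgrid[:d.shape[0],:d.shape[1]]
    P=np.stack([(u-K[0,2])/K[0,0]*d,(v-K[1,2])/K[1,1]*d,d],-1)
    return (P-t)@R
def proj(P,c):
    K,R,t=c;q=np.atleast_2d(P)@R.T+t;q=q@K.T;return q[:,:2]/q[:,2:]
def onplane(uv,c,n,p0):
    K,R,t=c;uv=np.atleast_2d(uv);r=np.c_[(uv-K[:2,2])/[K[0,0],K[1,1]],np.ones(len(uv))]@R;o=-R.T@t
    return o+r*(((np.array(p0)-o)@n)/(r@n))[:,None]
def crop(im,x0,y0,x1,y1,tag,f):
    cv2.imwrite(f"pics/{tag}.png",cv2.resize(im[y0:y1,x0:x1],None,fx=f,fy=f,interpolation=cv2.INTER_CUBIC))
E
python3 - <<'E'
from h import *
im,d,c=load("top0");P=pts(d,c)
crop(np.clip(im*1.6,0,255).astype('uint8'),180,140,380,270,"c1",4)
print("top centre",-c[1].T@c[2])
for n,(u,v) in dict(decktl=(195,160),deckbl=(200,215),deckbr=(270,215),decktr=(274,160),knob=(254,191),hold=(329,228),pin=(337,222),tab=(300,280),p1=(349,196),p2=(364,223),p3=(336,253),tumb=(350,164),stamp=(157,253)).items(): print(n,P[v,u].round())
im,d,c=load("side0");crop(np.clip(im*1.6,0,255).astype('uint8'),170,140,380,320,"c2",3.6)
E
```

```text
top centre [ 398.43288883  -53.37145421 1835.41805291]
decktl [632. 239. 203.]
deckbl [450. 241.  98.]
deckbr [446.  -8.  90.]
decktr [628. -27. 203.]
knob [526.  42. 188.]
hold [ 397. -220.   80.]
pin [ 417. -245.  117.]
tab [ 204. -115.    2.]
p1 [ 509. -290.  109.]
p2 [ 413. -342.  106.]
p3 [ 308. -240.  111.]
tumb [ 615. -287.  174.]
stamp [316. 400.  80.]
```

View pics/c1.png

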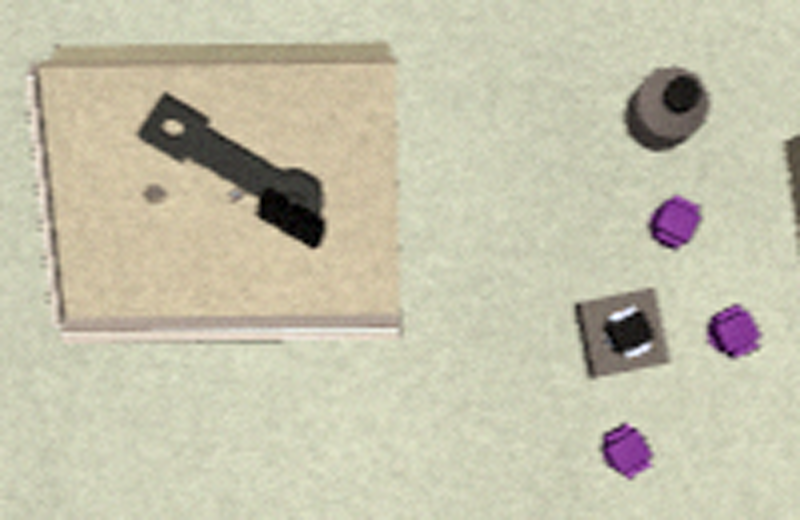

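View pics/c2.png

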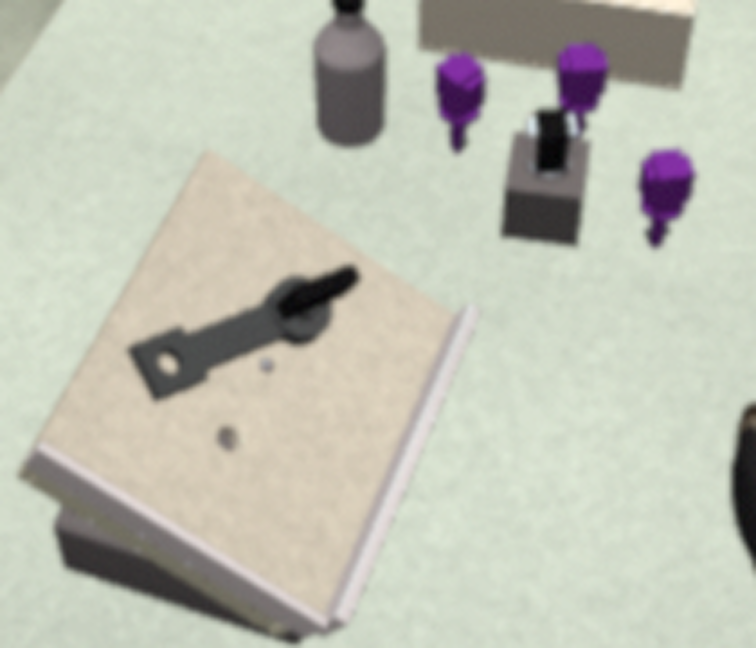

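```bash
cat > deck.py <<'E'
from h import *
def deckfit(name):
    im,d,c=load(name);P=pts(d,c)
    m=(P[...,0]>430)&(P[...,0]<640)&(P[...,1]>-20)&(P[...,1]<240)&(d>0)
    Q=P[m];from numpy.linalg import lstsq
    k=np.ones(len(Q),bool)
    for _ in range(12):
        a=lstsq(np.c_[Q[k,:2],np.ones(k.sum())],Q[k,2],rcond=None)[0]
        r=Q[:,2]-np.c_[Q[:,:2],np.ones(len(Q))]@a; k=abs(r)<max(3,2*np.std(r[k]))
    n=np.array([-a[0],-a[1],1]);n/=np.linalg.norm(n)
    return a,n,k.sum(),r[k].std()
E
python3 - <<'E'
from deck import *
for nm in("top0","side0"):
    a,n,k,s=deckfit(nm);im,d,c=load(nm)
    print(nm,a,"slope",np.degrees(np.arccos(n[2])),"dir",np.degrees(np.arctan2(-n[1],-n[0])),k,s)
    p0=np.array([0,0,a[2]])
    if nm=="top0": uv=[(218.3,188.5),(239.5,188.8),(223.3,171.7)]
    else: uv=[(170+228/3.6,140+438/3.6),(170+266/3.6,140+366/3.6),(170+167/3.6,140+363/3.6)]
    q=onplane(uv,c,n,p0);q[2]=onplane(uv[2],c,n,p0+14*n)[0]
    print(q.round(1))
E
python3 - <<'E'
from h import *
im,d,c=load("top0");crop(np.clip(im*1.6,0,255).astype('uint8'),205,155,275,210,"c3",11)
im,d,c=load("side0");crop(np.clip(im*1.6,0,255).astype('uint8'),200,205,280,275,"c4",8)
E
```

```text
top0 [ 5.80851579e-01 -4.07421023e-03 -1.62312817e+02] slope 30.15084172180343 dir -0.4018775734914832 3563 3.1911491006106636
[[539.1 168.2 150.2]
 [537.1  94.8 149.3]
 [591.8 144.7 197. ]]
side0 [ 5.75750626e-01  9.11423745e-04 -1.58381629e+02] slope 29.931243817744456 dir 0.09070018855496338 5445 2.097081314453873
[[533.7 170.2 149.1]
 [532.5 100.3 148.3]
 [585.8 152.9 195.2]]
```

View pics/c3.png

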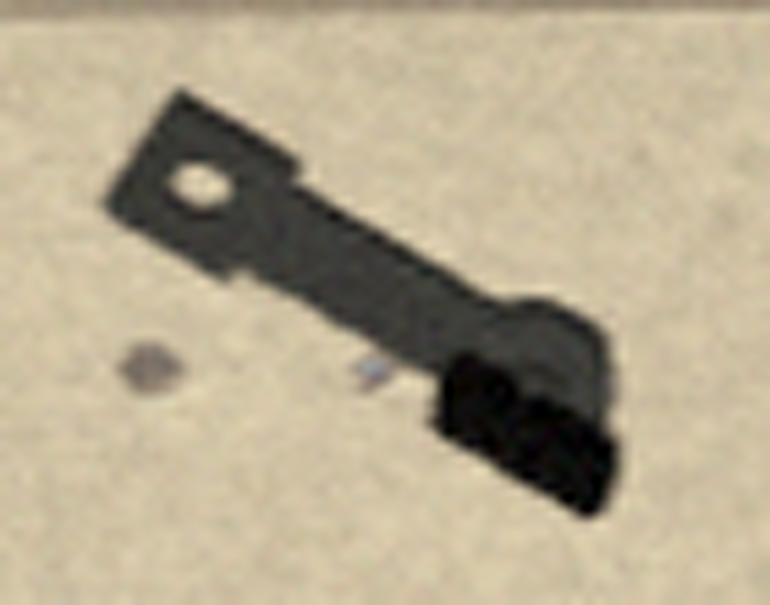

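View pics/c4.png

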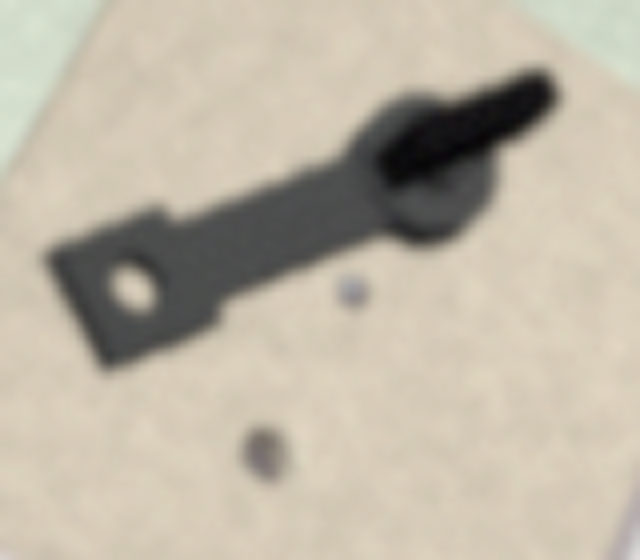

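```bash
cat >> h.py <<'E'
def go(Rt,pt,s=None):
    "turn & shift rows from present measured pose to target"
    s=s or arm.state();R,p=np.array(s["orientation"]),np.array(s["position"])
    rv=cv2.Rodrigues(R.T@Rt)[0].ravel();sh=R.T@(np.array(pt)-p)
    print("t",round(s["time_s"],2),"turn",rv.round(3),"shift",sh.round(1),"rows>=",max(np.degrees(np.linalg.norm(rv))/7.16,np.linalg.norm(sh)/41.7).round(1))
def Rtool(z,y):
    z=np.array(z,float);z/=np.linalg.norm(z);y=np.array(y,float);y-=z*(y@z);y/=np.linalg.norm(y);return np.c_[np.cross(y,z),y,z]
E
python3 - <<'E'
from h import *
im,d,c=load("wrist0");s=arm.state();R=np.array(s["orientation"]);p=np.array(s["position"])
print("cam in tool",R.T@(-c[1].T@c[2]-p),"axes\n",(R.T@c[1].T).round(3))
n=np.array([-.5,0,.866]);sl=np.array([.866,0,.5]);y=np.array([0,1,0])
hub=np.array([536,49,150.])
a=np.radians(34.6);ty=sl*np.cos(a)-y*np.sin(a)
Rt=Rtool(-n,ty);print(Rt.round(3))
go(Rt,hub+n*(47+120))
E
```

```text
cam in tool [  69.47451714    0.46290224 -141.97906528] axes
 [[-0.    -0.963 -0.27 ]
 [ 1.    -0.     0.   ]
 [-0.    -0.27   0.963]]
[[ 0.492  0.713  0.5  ]
 [ 0.823 -0.568 -0.   ]
 [ 0.284  0.412 -0.866]]
t 0.15 turn [-0.349  0.398 -0.486] shift [ 425.7 -363.6  -63.5] rows>= 13.5
```

```bash
python3 -m pendant '[[[-0.349,0.398,-0.486],[426,-364,-64],1],[[-0.349,0.398,-0.486],[426,-364,-64],1],[[-0.349,0.398,-0.486],[426,-364,-64],1],[[-0.349,0.398,-0.486],[426,-364,-64],1],[[-0.349,0.398,-0.486],[426,-364,-64],1],[[-0.349,0.398,-0.486],[426,-364,-64],1],[[-0.349,0.398,-0.486],[426,-364,-64],1],[[-0.349,0.398,-0.486],[426,-364,-64],1],[[-0.349,0.398,-0.486],[426,-364,-64],1],[[-0.349,0.398,-0.486],[426,-364,-64],1],[[-0.349,0.398,-0.486],[426,-364,-64],1],[[-0.349,0.398,-0.486],[426,-364,-64],1],[[-0.349,0.398,-0.486],[426,-364,-64],1],[[-0.349,0.398,-0.486],[426,-364,-64],1],[[-0.349,0.398,-0.486],[426,-364,-64],1],[[-0.349,0.398,-0.486],[426,-364,-64],1],[[-0.349,0.398,-0.486],[426,-364,-64],1],[[-0.349,0.398,-0.486],[426,-364,-64],1]]'
python3 - <<'E'
from h import *
print(arm.state()["joints"])
grab("wrist","w1")
E
```

```text
time_s: 1.65
position: [452.3, 48.1, 294.9]
orientation: [[0.493, 0.712, 0.5], [0.823, -0.569, -0.002], [0.283, 0.412, -0.866]]
contact_force: [0.6, -1.2, -0.7]
finger_gap: 85.4
[  9.08420617 -24.47753681 -27.91615568  56.90769489  -4.63216443
 132.54046536]
```

View pics/w1.png

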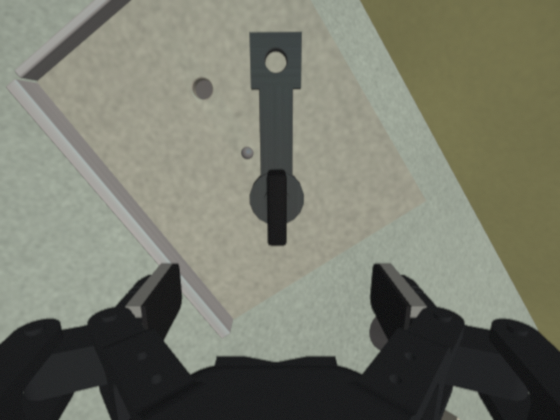

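Wrist view: lock hole at (203,88), eye at (276,61), bar knob (268–287, 170–245), guide pointing straight up in the image; small peg at (247,153).

Run:
```python
from deck import *
a,n,k,s=deckfit("w1");im,d,c=load("w1");P=pts(d,c)
print(a,np.degrees(np.arccos(n[2])),np.degrees(np.arctan2(-n[1],-n[0])),k,s)
p0=np.array([0,0,a[2]])
g=cv2.cvtColor(im,cv2.COLOR_BGR2GRAY)
for u,v in((203,88),(276,61)):
    w=g[v-16:v+17,u-16:u+17]; 
    b=(w<g[v-14:v+15,u-14:u+15].mean()-8) if u==203 else (w>100)
    nl,L,st,ce=cv2.connectedComponentsWithStats(b.astype('uint8')); print((u,v),st[:, 4],ce+[u-16,v-16])
print("hole",onplane((203,88),c,n,p0),"eye",onplane((276,61),c,n,p0+14*n))
# knob top: points >58 above deck
h=(P-p0)@n; m=(h>57)&(h<70)&(P[...,0]>420)&(np.mgrid[:420,:560][0]<255)
vv,uu=np.where(m);print("knob px",uu.min(),uu.max(),vv.min(),vv.max(),h[m].mean())
r=cv2.minAreaRect(np.c_[uu,vv].astype(np.float32));print(r)
kt=onplane(r[0],c,n,p0+65*n)[0];print("knobtop",kt,"->deck",kt-65*n, "box corners",onplane(cv2.boxPoints(r),c,n,p0+65*n).round(1))
hole=onplane((203,88),c,n,p0)[0];eye=onplane((276,61),c,n,p0+14*n)[0]
print("hole-hub",hole-(kt-65*n),np.linalg.norm(hole-(kt-65*n)),np.linalg.norm(eye-14*n-(kt-65*n)))
```

```text
[-5.51249983e-01 -9.16529123e-01  6.02549272e+02] 46.92433943276893 -121.02496749118606 72282 60.412097722348065
(203, 88) [749 340] [[203.26034713  88.10280374]
 [202.42647059  87.77352941]]
(276, 61) [741 348] [[276.36977058  60.5317139 ]
 [275.21264368  61.99712644]]
hole [[538.29623338 167.0344165  152.72157534]] eye [[640.41951944 158.48856523 124.75753536]]
knob px 170 559 0 43 62.697439700350394
((364.53997802734375, 19.25182342529297), (389.702880859375, 40.64691162109375), 1.0184842348098755)
knobtop [756.372267   141.41762257 151.15915897] ->deck [731.90083052 100.73048445 106.76652908] box corners [[  487.5   169.3   273.9]
 [  544.9   227.9   188.4]
 [-1140.4   337.9  1016.7]
 [ 1427.3  -133.2    33. ]]
hole-hub [-193.60459714   66.30393205   45.95504626] 209.73988108431408 108.7773068244778
```

```bash
cat > deck.py <<'E'
from h import *
from scipy.optimize import least_squares
def deckfit(name):
    im,d,c=load(name);P=pts(d,c)
    m=(P[...,0]>440)&(P[...,0]<620)&(P[...,1]>-20)&(P[...,1]<240)&(d>0)
    pred=150+(P[...,0]-536)*.5774
    m&=abs(P[...,2]-pred)<10
    Q=P[m]
    f=lambda a:Q[:,2]-np.c_[Q[:,:2]-[536,110],np.ones(len(Q))]@a
    r=least_squares(f,[.5774,0,150],loss="soft_l1",f_scale=1);a=r.x
    n=np.array([-a[0],-a[1],1]);n/=np.linalg.norm(n)
    return np.array([536,110,a[2]]),n,P,c,im
E
cat > meas.py <<'E'
from deck import *
p0,n,P,c,im=deckfit("w1")
print(p0,n,np.degrees(np.arccos(n[2])),np.degrees(np.arctan2(-n[1],-n[0])))
h=(P-p0)@n
m=(h>60)&(h<70)&(P[...,0]>440)&(P[...,1]>0)&(P[...,1]<120)&(np.mgrid[:420,:560][0]<255)
vv,uu=np.where(m);r=cv2.minAreaRect(np.c_[uu,vv].astype(np.float32));print(r,len(uu),h[m].mean())
kt=P[m].mean(0);print("knob top mean",kt,"deck",kt-h[m].mean()*n)
print("top via px",onplane(r[0],c,n,p0+65*n)[0]-65*n)
hole=onplane((202.6,88),c,n,p0)[0];eye=onplane((275.6,61.5),c,n,p0+14*n)[0]-14*n;hub=kt-h[m].mean()*n
print("hole",hole,"eye foot",eye,np.linalg.norm(hole-hub),np.linalg.norm(eye-hub))
E
python3 meas.py
```

```text
[536.         110.         148.21560233] [-0.49989967  0.00120917  0.86608248] 29.993459013103635 -0.13858825683791987
((276.0, 210.0), (72.0, 20.0), 90.0) 1422 64.51948299095098
knob top mean [506.59930797  49.40463768 205.82600105] deck [538.85257606  49.32662263 149.94680727]
top via px [538.6117677   49.49624193 149.80757675]
hole [539.16034192 167.81442622 149.95902333] eye foot [596.26785533 146.19200663 182.95146093] 118.48820391471403 117.34020655453358
```

```bash
cat >> h.py <<'E'
n=np.array([-.5,0,.8660254]);sl=np.array([.8660254,0,.5]);yy=np.array([0,1.,0])
hub=np.array([538.7,49.2,149.9])
E
python3 - <<'E'
from h import *
a=np.radians(34.5);go(Rtool(-n,sl*np.cos(a)-yy*np.sin(a)),hub+31*n)
E
```

```text
t 1.7 turn [ 0.001  0.002 -0.004] shift [  2.7   0.8 137.9] rows>= 3.3
```

```bash
python3 -m pendant '[[[0,0,0],[2.7,0.8,40],0.7],[[0,0,0],[2.7,0.8,80],0.6],[[0,0,0],[2.7,0.8,115],0.6],[[0,0,0],[2.7,0.8,138],0.6],[[0,0,0],[2.7,0.8,138],0.6],[[0,0,0],[2.7,0.8,138],0.3],[[0,0,0],[2.7,0.8,138],0],[[0,0,0],[2.7,0.8,138],0],[[0,0,0],[2.7,0.8,138],0],[[0,0,0],[2.7,0.8,138],0],[[0,0,0],[2.7,0.8,138],0],[[0,0,0],[2.7,0.8,138],0]]' 80
python3 - <<'E'
from h import *
grab("wrist","w2")
print(arm.state()["moment"],arm.state()["finger_gap"])
E
```

```text
time_s: 2.7
position: [522.9, 51.2, 178.7]
orientation: [[0.491, 0.713, 0.501], [0.823, -0.567, 0.0], [0.285, 0.413, -0.865]]
contact_force: [-6.7, 1.3, 3.0]
finger_gap: 15.3
[0.18844428 1.37298591 0.05620122] 15.118612085852613
```

View pics/w2.png

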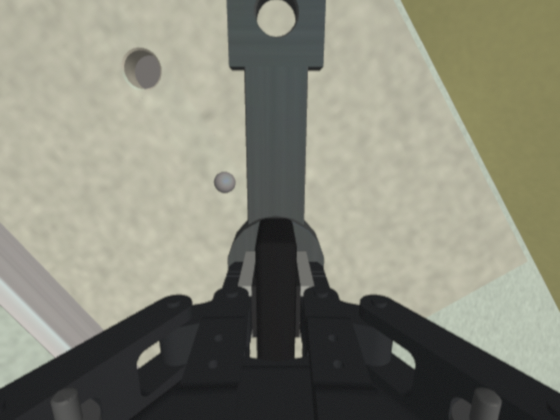

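The pads hold the bar (x≈250–305), the eye is at (277,17), the hole at (143,68) still clear. Turning now.

```bash
python3 -m pendant '[[[0,0,-0.1],[-0.2,-0.1,0],0],[[0,0,-0.2],[-0.3,-0.2,0],0],[[0,0,-0.3],[-0.4,-0.3,0],0],[[0,0,-0.4],[-0.6,-0.5,0],0],[[0,0,-0.5],[-0.8,-0.6,0],0],[[0,0,-0.58],[-0.9,-0.7,0],0],[[0,0,-0.64],[-0.9,-0.7,0],0],[[0,0,-0.66],[-0.9,-0.7,0],0],[[0,0,-0.66],[-0.9,-0.7,0],0],[[0,0,-0.61],[-0.9,-0.7,0],0],[[0,0,-0.61],[-0.9,-0.7,0],0],[[0,0,-0.61],[-0.9,-0.7,0],0]]' 80
python3 - <<'E'
from h import *
grab("wrist","w3")
print(arm.state()["moment"],arm.state()["finger_gap"])
E
```

```text
time_s: 3.75
position: [521.0, 51.8, 177.6]
orientation: [[-0.007, 0.866, 0.5], [1.0, 0.007, 0.003], [-0.001, 0.5, -0.866]]
contact_force: [-12.3, 5.4, 3.3]
finger_gap: 14.9
[0.90098582 2.08284264 0.21376884] 14.961000774823384
```

View pics/w3.png

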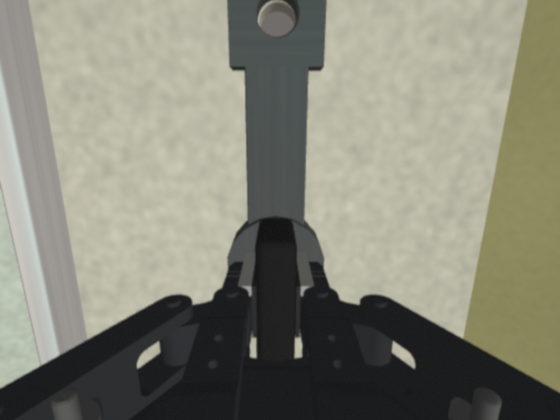

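Eye at (277,18) shows the dark deck hole in it. Let go and back off.

```bash
python3 -m pendant '[[[0,0,0],[0,0,0],0.6],[[0,0,0],[0,0,0],0.6],[[0,0,0],[0,0,0],0.6],[[0,0,0],[0,0,0],0.6],[[0,0,0],[0,0,-35],0.7],[[0,0,0],[0,0,-75],1],[[0,0,0],[0,0,-115],1],[[0,0,0],[0,0,-115],1],[[0,0,0],[0,0,-115],1]]' 40
python3 - <<'E'
from h import *
im,_,_=grab("wrist","w4");crop(im,200,0,360,260,"w4c",2.3)
print(arm.state()["contact_force"],arm.state()["finger_gap"])
E
```

```text
time_s: 4.55
position: [466.0, 50.9, 279.9]
orientation: [[-0.006, 0.863, 0.506], [1.0, 0.006, 0.0], [-0.003, 0.506, -0.863]]
contact_force: [0.7, 0.6, 0.7]
finger_gap: 85.6
[0.45427759 0.91250504 0.04358333] 85.24118175888132
```

View pics/w4c.png

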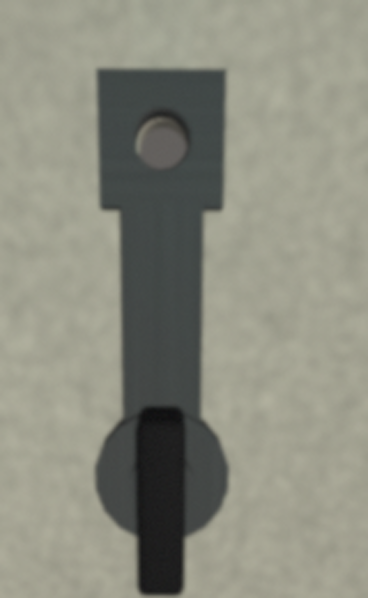

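```bash
python3 -m pendant '[[[0,0,0],[40,0,0],1],[[0,0,0],[80,0,0],1],[[0,0,0],[80,0,0],1],[[0,0,0],[80,0,0],1],[[0,0,0],[80,0,0],1]]'
cat > m5.py <<'E'
import sys
from deck import *
for nm in("w4","w5"):
    p0,nn,P,c,im=deckfit(nm);print(nm,p0,nn.round(4))
    g=cv2.cvtColor(im,cv2.COLOR_BGR2GRAY);e0=hub+120*yy+14*n
    uv=proj(e0,c)[0];print("pred",uv)
    u,v=uv.round().astype(int);cr=g[max(0,v-45):v+46,u-45:u+46]
    cv2.imwrite(f"pics/{nm}e.png",cv2.resize(im[max(0,v-45):v+46,u-45:u+46],None,fx=6,fy=6,interpolation=cv2.INTER_CUBIC));print("crop origin",u-45,max(0,v-45))
E
python3 -c "
from h import *
grab('wrist','w5')"; python3 m5.py
```

```text
time_s: 5.02
position: [464.4, 130.9, 273.8]
orientation: [[-0.007, 0.867, 0.498], [1.0, 0.009, -0.001], [-0.005, 0.498, -0.867]]
contact_force: [-0.2, -0.6, 0.4]
finger_gap: 85.2
w4 [536.         110.         148.20779779] [-0.5     0.0012  0.866 ]
pred [271.81609773  58.53809944]
crop origin 227 14
w5 [536.         110.         148.24432354] [-0.5     0.0011  0.866 ]
pred [278.21235648 160.53112888]
crop origin 233 116
```

View pics/w5e.png

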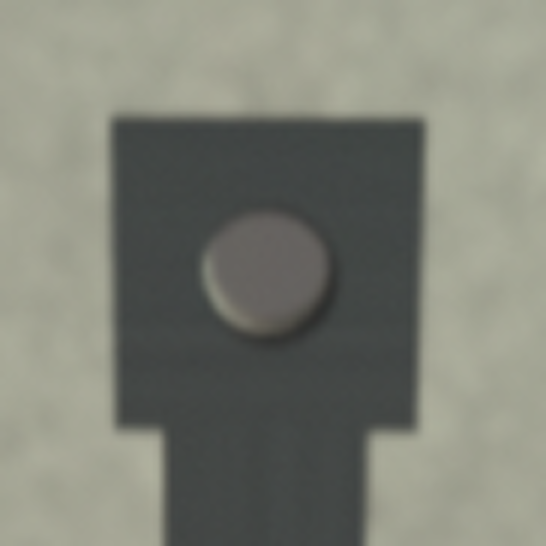

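View pics/w4e.png

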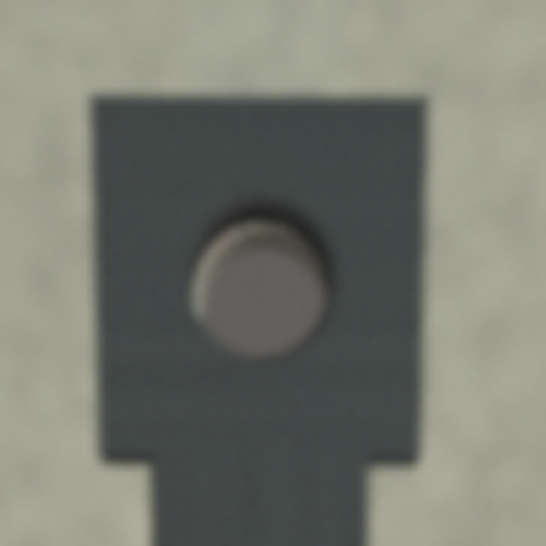

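```bash
python3 - <<'E'
from deck import *
for nm,uv,sq in(("w4",(270.7,60.8),None),("w5",(277.4,162),None)):
    p0,nn,P,c,im=deckfit(nm);e=onplane(uv,c,nn,p0+14*nn)[0];print(nm,"eye",e,"foot",e-14*nn, "joints")
E
python3 - <<'E'
from h import *
# pin view pose: top est pin (417,-245)
go(Rtool([0,0,-1],[.45,-.89,0]),[400,-265,250])
print(arm.state()["joints"])
E
```

```text
w4 eye [531.02632034 167.58127549 161.42303222] foot [538.02679699 167.56461282 149.29896323] joints
w5 eye [531.18788095 167.93931261 161.55992736] foot [538.18794657 167.9242561  149.43561894] joints
t 5.07 turn [ 0.47  -0.284  1.083] shift [-394.7  -70.8  -10.5] rows>= 9.7
[ 22.39008509 -20.29402486 -27.88967818  54.4403213  -11.04365006
 109.26090134]
```

Run:
```python
from h import *
go(Rtool([0,0,-1],[.45,-.89,0]),[417,-245,235])
```

```text
t 5.07 turn [ 0.47  -0.284  1.083] shift [-374.7  -63.4   10.9] rows>= 9.7
```

```bash
python3 -m pendant '[[[0.47,-0.284,1.083],[-374.7,-63.4,10.9],1],[[0.47,-0.284,1.083],[-374.7,-63.4,10.9],1],[[0.47,-0.284,1.083],[-374.7,-63.4,10.9],1],[[0.47,-0.284,1.083],[-374.7,-63.4,10.9],1],[[0.47,-0.284,1.083],[-374.7,-63.4,10.9],1],[[0.47,-0.284,1.083],[-374.7,-63.4,10.9],1],[[0.47,-0.284,1.083],[-374.7,-63.4,10.9],1],[[0.47,-0.284,1.083],[-374.7,-63.4,10.9],1],[[0.47,-0.284,1.083],[-374.7,-63.4,10.9],1],[[0.47,-0.284,1.083],[-374.7,-63.4,10.9],1],[[0.47,-0.284,1.083],[-374.7,-63.4,10.9],1],[[0.47,-0.284,1.083],[-374.7,-63.4,10.9],1],[[0.47,-0.284,1.083],[-374.7,-63.4,10.9],1],[[0.47,-0.284,1.083],[-374.7,-63.4,10.9],1]]'
python3 -c "
from h import *
im,_,_=grab('wrist','w6');print(arm.state()['joints'])"
```

```text
time_s: 6.23
position: [417.0, -243.7, 236.4]
orientation: [[0.891, 0.453, 0.004], [0.453, -0.891, 0.001], [0.004, 0.001, -1.0]]
contact_force: [-0.5, 0.1, -0.0]
finger_gap: 85.1
[-30.35911136   2.52375968  -6.75042404  80.56326479   0.14892837
 122.6767423 ]
```

View pics/w6.png

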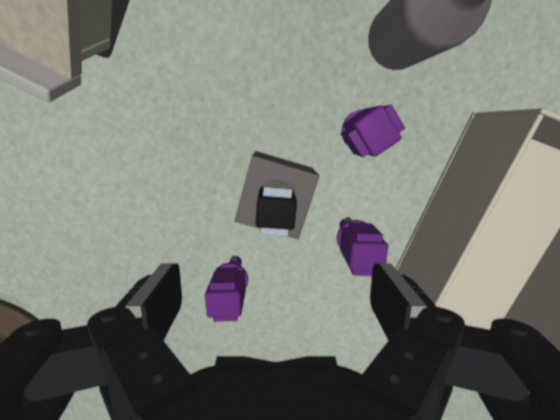

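Run:
```python
from h import *
im,d,c=load("w6");P=pts(d,c)
u0,u1,v0,v1=225,330,170,250
S=P[v0:v1,u0:u1];H=S[...,2]
m=(H>108);vv,uu=np.where(m);print("z",np.percentile(H[m],[5,50,95]),m.sum())
# head top: dark pixels high
im2=im[v0:v1,u0:u1].max(-1)
mt=m&(im2<60);vv,uu=np.where(mt);zt=np.percentile(H[mt],90)
print("ztop",zt);mt&=H>zt-4
r=cv2.minAreaRect(S[mt][:,:2].astype(np.float32));print("black top rect",r,S[mt].mean(0))
mb=(im2>130)&(H>90)
nl,L,st,ce=cv2.connectedComponentsWithStats(mb.astype('uint8'))
for i in range(1,nl):
    if st[i,4]>8: print("btn",st[i],ce[i]+[u0,v0],S[L==i].mean(0),S[L==i][:,2].max())
crop(im,235,140,330,250,"w6c",5)
```

```text
z [115.48129632 120.87781748 122.51644336] 1798
ztop 122.23297006919827
black top rect ((442.09515380859375, -234.35536193847656), (84.02095794677734, 33.339046478271484), 22.132963180541992) [ 416.32993496 -244.70571315  123.02673917]
btn [ 39  17  28  11 240] [277.275 191.975] [ 431.34550118 -238.6194611   117.2898091 ] 378.63228177493266
btn [ 36  58  27   9 195] [274.03076923 231.92820513] [ 398.51808707 -252.19067122  116.83371573] 122.08164511176552
```

View pics/w6c.png

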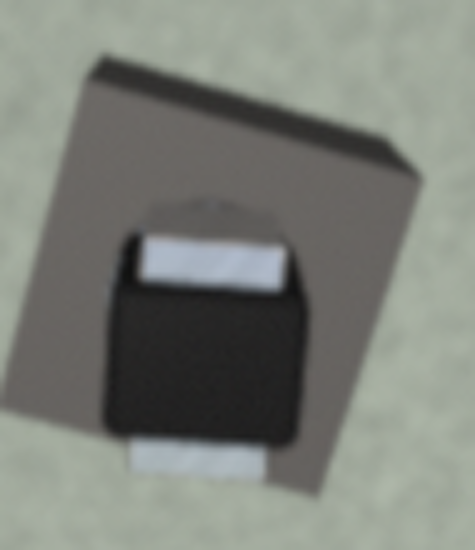

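Black head at (276,209) in the grey holder, silver buttons at (277,192) and (274,232): this is the pin (the purple look-alikes at (374,130), (362,250), (227,291) stand outside the holder). Head top measures 122 mm = 66+56 ✓.

Run:
```python
from h import *
a=np.radians(22.3)
go(Rtool([0,0,-1],[np.cos(a),np.sin(a),0]),[415.5,-245,80])
```

```text
t 6.28 turn [ 0.004 -0.002 -1.489] shift [ -2.8   0.5 156.6] rows>= 11.9
```

```bash
python3 -m pendant '[[[0,0,-1.489],[-2.8,0.5,0],1],[[0,0,-1.489],[-2.8,0.5,0],1],[[0,0,-1.489],[-2.8,0.5,0],1],[[0,0,-1.489],[-2.8,0.5,0],1],[[0,0,-1.489],[-2.8,0.5,20],1],[[0,0,-1.489],[-2.8,0.5,40],1],[[0,0,-1.489],[-2.8,0.5,60],1],[[0,0,-1.489],[-2.8,0.5,60],1],[[0,0,-1.489],[-2.8,0.5,60],1],[[0,0,-1.489],[-2.8,0.5,60],1],[[0,0,-1.489],[-2.8,0.5,60],1],[[0,0,-1.489],[-2.8,0.5,60],1],[[0,0,-1.489],[-2.8,0.5,60],1],[[0,0,-1.489],[-2.8,0.5,60],1],[[0,0,-1.489],[-2.8,0.5,60],1]]'
python3 -c "
from h import *
im,_,_=grab('wrist','w7');print(arm.state()['joints'])"
```

```text
time_s: 7.53
position: [415.3, -245.4, 176.4]
orientation: [[-0.376, 0.927, 0.003], [0.927, 0.376, 0.001], [-0.0, 0.003, -1.0]]
contact_force: [-0.7, -0.2, -0.7]
finger_gap: 85.3
[-30.68022893   2.86034471 -13.95258967  73.08623273   0.13978825
  37.23705108]
```

View pics/w7.png

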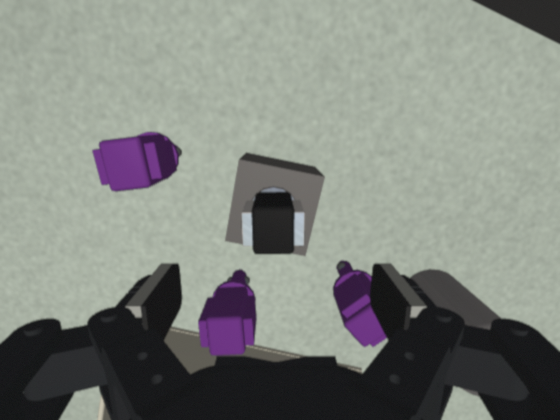

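The head (252–295, 192–253) sits centred between the jaws with buttons at (247,228) and (299,228) facing the pads; nothing purple lies in the fingers' way. Descend and squeeze.

```bash
python3 -m pendant '[[[0,0,0],[0,0,35],1],[[0,0,0],[0,0,70],1],[[0,0,0],[0,0,96],1],[[0,0,0],[0,0,96],1],[[0,0,0],[0,0,96],0.7],[[0,0,0],[0,0,96],0.5],[[0,0,0],[0,0,96],0.3],[[0,0,0],[0,0,96],0],[[0,0,0],[0,0,96],0],[[0,0,0],[0,0,96],0],[[0,0,0],[0,0,96],0],[[0,0,0],[0,0,96],0],[[0,0,0],[0,0,96],0]]' 45
python3 -c "
from h import *
im,_,_=grab('wrist','w8');print(arm.state()['finger_gap'])"
```

```text
time_s: 8.67
position: [416.5, -246.9, 83.2]
orientation: [[-0.377, 0.926, 0.005], [0.926, 0.377, -0.002], [-0.003, 0.005, -1.0]]
contact_force: [-4.6, 1.4, 13.6]
finger_gap: 28.3
27.719749442588963
```

View pics/w8.png

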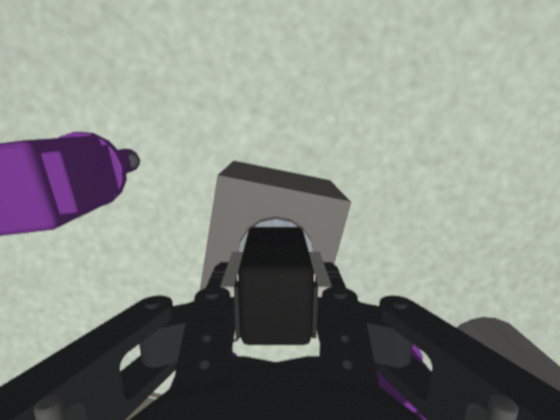

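```bash
python3 -m pendant '[[[0,0,0],[0,0,-10],0],[[0,0,0],[0,0,-30],0],[[0,0,0],[0,0,-60],0],[[0,0,0],[0,0,-100],0],[[0,0,0],[0,0,-140],0],[[0,0,0],[0,0,-170],0],[[0,0,0],[0,0,-170],0],[[0,0,0],[0,0,-170],0],[[0,0,0],[0,0,-170],0]]'
python3 -c "
from h import *
im,_,_=grab('wrist','w9');print(arm.state()['finger_gap'])
im,_,_=grab('side','s9');crop(np.clip(im*1.6,0,255).astype('uint8'),250,60,420,240,'s9c',3.3)"
```

```text
time_s: 9.47
position: [414.9, -246.0, 249.5]
orientation: [[-0.377, 0.926, 0.002], [0.926, 0.377, 0.002], [0.001, 0.002, -1.0]]
contact_force: [0.3, -0.1, -3.5]
finger_gap: 27.7
27.29011719625559
```

View pics/w9.png

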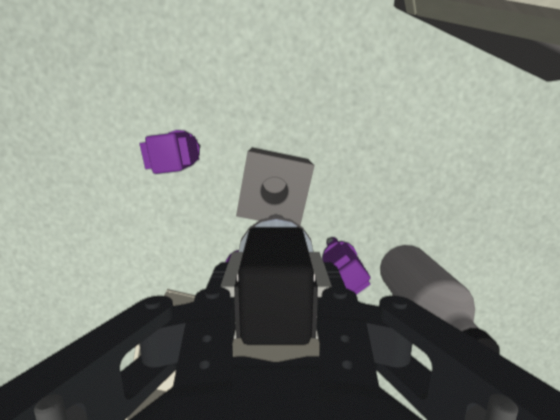

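View pics/s9c.png

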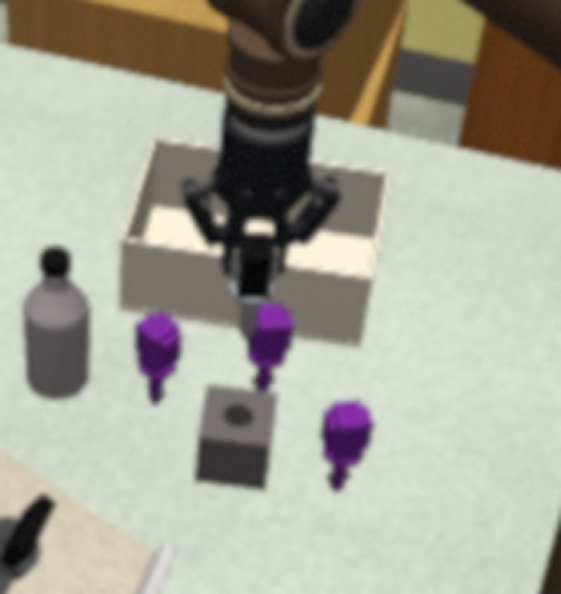

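Run:
```python
from h import *
for nm,pos,R in(("w9",[414.9,-246.0,249.5],[[-0.377,0.926,0.002],[0.926,0.377,0.002],[0.001,0.002,-1.0]]),):
    im,d,c=load(nm);P=pts(d,c);T=(P-np.array(pos))@np.array(R)
    for u in (262,276,290):
        for v in list(range(216,360,6)): 
            if u==276: print(u,v,T[v,u].round(1),im[v,u])
    m=np.zeros(d.shape,bool);m[220:350,236:316]=1
    top=m&(abs(T[...,2]+39)<4)
    print("top n",top.sum(),"x pct",np.percentile(T[top][:,0],[2,50,98]),"y",np.percentile(T[top][:,1],[2,50,98]),"z",np.median(T[top][:,2]))
    S=T[top];A=np.linalg.lstsq(np.c_[S[:,:2],np.ones(len(S))],S[:,2],rcond=None)[0];print("tilt",A)
    f=m&(T[...,2]>-33)&(T[...,2]<8)&(abs(T[...,1])<11)&(T[...,0]>5)
    S=T[f];print("face n",f.sum(),"x med",np.median(S[:,0]));A=np.linalg.lstsq(np.c_[S[:,1:],np.ones(len(S))],S[:,0],rcond=None)[0];print("face x=a*y+b*z+c",A)
```

```text
276 216 [ 9.6  1.5 58.9] [73 74 75]
276 222 [20.   1.5 12.1] [168 162 153]
276 228 [18.5  1.4  7.2] [33 33 33]
276 234 [18.4  1.4 -1.6] [22 21 20]
276 240 [ 18.8   1.4 -10.6] [23 23 24]
276 246 [ 18.7   1.4 -17.4] [23 23 23]
276 252 [ 18.8   1.4 -24.1] [21 22 21]
276 258 [ 18.4   1.4 -29.1] [23 22 23]
276 264 [ 18.9   1.4 -35.7] [19 20 21]
276 270 [ 17.3   1.4 -37.3] [33 33 34]
276 276 [ 15.3   1.4 -37.9] [39 40 40]
276 282 [ 13.1   1.4 -38.3] [39 38 38]
276 288 [ 10.    1.4 -37.1] [39 38 39]
276 294 [  8.4   1.4 -38.6] [37 37 38]
276 300 [  5.6   1.4 -37.9] [38 38 38]
276 306 [  2.7   1.4 -37.4] [38 37 38]
276 312 [  0.7   1.4 -38.2] [36 37 36]
276 318 [ -1.6   1.4 -38.6] [36 36 35]
276 324 [ -4.    1.4 -38.8] [36 36 37]
276 330 [ -7.    1.4 -38.2] [35 35 36]
276 336 [ -9.3   1.4 -38.7] [35 35 36]
276 342 [-13.1   1.4 -37.2] [35 35 35]
276 348 [-188.5    1.7  178.9] [ 96 106 108]
276 354 [-188.2    1.7  168.3] [ 95 105 107]
top n 6217 x pct [-13.45126343   3.41880227  18.15692221] y [-12.91773576   1.00984283  15.30261268] z -37.835651074780834
tilt [ 1.06646859e-02  6.71967970e-05 -3.77760655e+01]
face n 1792 x med 18.514379902073962
face x=a*y+b*z+c [2.24321443e-03 3.02030104e-03 1.85598678e+01]
```

```bash
cat >> h.py <<'E'
eye=np.array([531.2,168.0,161.5]);off=np.array([1.9,1.2,17.5]);Rins=Rtool(-n,sl)
E
python3 - <<'E'
from h import *
im,d,c=load("w9");s=arm.state();T=(pts(d,c)-s["position"])@s["orientation"]
print([T[v,275].round() for v in (180,186,190,196,200,206,212)])
go(Rins,eye+165*n-Rins@off)
E
```

```text
[array([  1.,   1., 244.]), array([ -7.,   1., 245.]), array([-12.,   1., 245.]), array([-16.,   1., 227.]), array([-16.,   1., 206.]), array([-17.,   1., 183.]), array([-23.,   1., 184.])]
t 9.57 turn [-0.517 -0.104  0.377] shift [372.4 178.  -69.3] rows>= 10.0
```

```bash
python3 -m pendant '[[[-0.517,-0.104,0.377],[372.4,178,-69.3],0],[[-0.517,-0.104,0.377],[372.4,178,-69.3],0],[[-0.517,-0.104,0.377],[372.4,178,-69.3],0],[[-0.517,-0.104,0.377],[372.4,178,-69.3],0],[[-0.517,-0.104,0.377],[372.4,178,-69.3],0],[[-0.517,-0.104,0.377],[372.4,178,-69.3],0],[[-0.517,-0.104,0.377],[372.4,178,-69.3],0],[[-0.517,-0.104,0.377],[372.4,178,-69.3],0],[[-0.517,-0.104,0.377],[372.4,178,-69.3],0],[[-0.517,-0.104,0.377],[372.4,178,-69.3],0],[[-0.517,-0.104,0.377],[372.4,178,-69.3],0],[[-0.517,-0.104,0.377],[372.4,178,-69.3],0],[[-0.517,-0.104,0.377],[372.4,178,-69.3],0],[[-0.517,-0.104,0.377],[372.4,178,-69.3],0],[[-0.517,-0.104,0.377],[372.4,178,-69.3],0]]'
python3 - <<'E'
from h import *
s=arm.state();im,_,_=grab('wrist','w10');print(s['finger_gap'],s["joints"],s["contact_force"]);go(Rins,eye+75*n-Rins@off,s)
E
```

```text
time_s: 10.82
position: [439.2, 164.1, 319.0]
orientation: [[0.003, 0.865, 0.501], [1.0, -0.001, -0.003], [-0.002, 0.501, -0.865]]
contact_force: [0.1, -0.2, -2.6]
finger_gap: 27.5
27.47331195493678 [ 29.53990292 -20.4395576  -22.20551658  61.56615569 -14.46054983
 116.21487811] [ 0.05086166 -0.17687814 -2.60934083]
t 10.82 turn [ 0.001  0.003 -0.001] shift [ 2.3 -0.4 89.9] rows>= 2.2
```

View pics/w10.png

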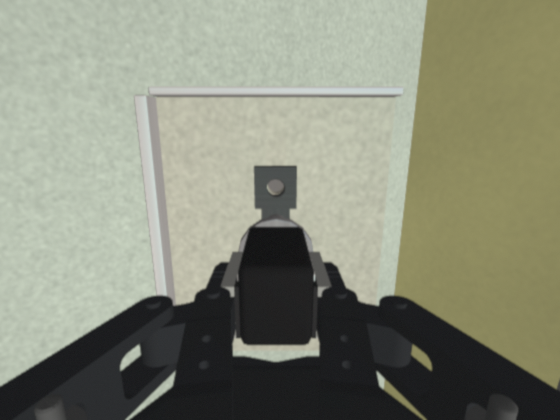

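```bash
cat > m10.py <<'E'
import sys
from deck import *
nm=sys.argv[1];uv=(float(sys.argv[2]),float(sys.argv[3]))
p0,nn,P,c,im=deckfit(nm);e=onplane(uv,c,nn,p0+14*nn)[0]
s=arm.state();print("eye",e,"in tool",(e-s["position"])@s["orientation"],p0,nn)
E
python3 - <<'E'
from h import *
im,_,_=load("w10");crop(im,246,160,306,215,"w10c",10)
E
python3 m10.py w10 275.8 187
```

```text
eye [531.46595143 169.1159828  161.75552586] in tool [  5.59529963   0.62782823 182.57076231] [536.         110.         148.27569753] [-0.50008923  0.0010048   0.8659733 ]
```

View pics/w10c.png

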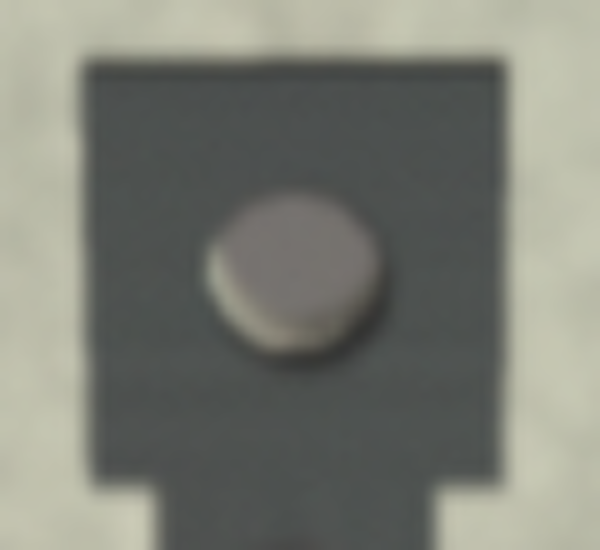

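```bash
python3 -m pendant '[[[0,0,0],[2.9,-0.4,40],0],[[0,0,0],[2.9,-0.4,75],0],[[0,0,0],[2.9,-0.4,90],0],[[0,0,0],[2.9,-0.4,90],0],[[0,0,0],[2.9,-0.4,90],0],[[0,0,0],[2.9,-0.4,90],0],[[0,0,0],[2.9,-0.4,90],0]]'
python3 - <<'E'
from h import *
s=arm.state();im,_,_=grab('wrist','w11');crop(im,216,150,336,260,"w11c",6);print(s["contact_force"]);go(Rins,eye+75*n-Rins@off,s)
im,_,_=grab('side','s11');crop(np.clip(im*1.6,0,255).astype('uint8'),170,140,330,290,'s11c',4)
E
```

```text
time_s: 11.45
position: [484.7, 168.5, 244.2]
orientation: [[0.001, 0.863, 0.505], [1.0, -0.001, -0.0], [0.0, 0.505, -0.863]]
contact_force: [0.2, 0.3, -2.8]
finger_gap: 27.6
[ 0.16220472  0.26346462 -2.82208875]
t 11.45 turn [ 0.005  0.    -0.001] shift [-2.4 -2.3  2.4] rows>= 0.1
```

View pics/w11c.png

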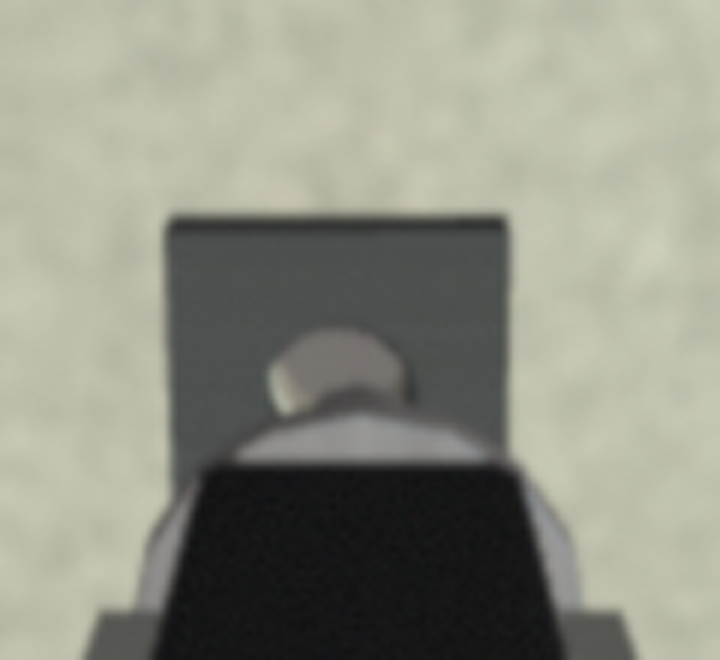

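View pics/s11c.png

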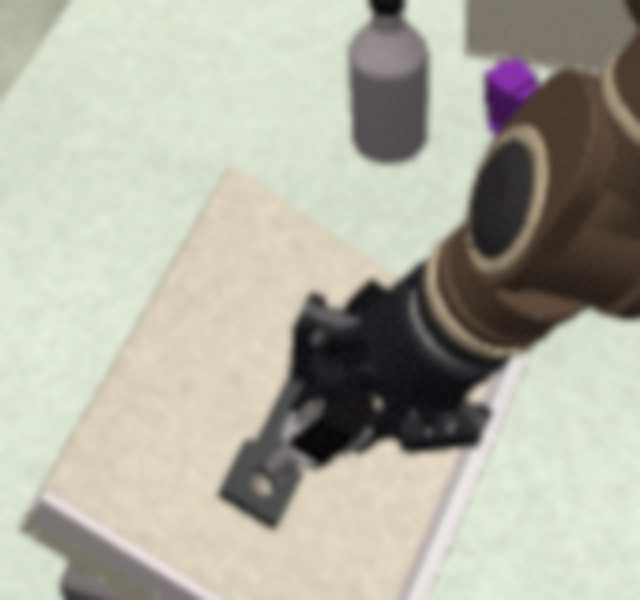

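```bash
python3 m10.py w11 272.7 188.7;python3 m10.py w11 272.7 204.7
python3 - <<'E'
from h import *
im,d,c=load("w11");s=arm.state();print(s["position"],s["orientation"])
T=(pts(d,c)-s["position"])@s["orientation"]
m=np.zeros(d.shape,bool);m[220:350,236:316]=1
top=m&(abs(T[...,2]+38)<3);print(np.percentile(T[top][:,0],[2,50,98]),np.percentile(T[top][:,1],[2,50,98]),np.median(T[top][:,2]))
f=m&(T[...,2]>-33)&(T[...,2]<5)&(abs(T[...,1])<11)&(T[...,0]>5);print("face",np.median(T[f][:,0]))
E
```

```text
eye [531.39629158 189.7401124  161.64530029] in tool [20.95873089 -1.04606955 94.64807829] [536.         110.         148.23224579] [-0.50002419  0.00103065  0.86601082]
eye [531.35362422 177.29160173 161.63547978] in tool [ 8.51021648 -1.08635496 94.63390284] [536.         110.         148.23224579] [-0.50002419  0.00103065  0.86601082]
[484.54888839 168.77266934 243.89071677] [[ 5.88734755e-05  8.63415355e-01  5.04493727e-01]
 [ 9.99999989e-01 -1.21189277e-04  9.07111531e-05]
 [ 1.39460632e-04  5.04493716e-01 -8.63415353e-01]]
[-13.27442473   3.46453303  18.28685453] [-13.06215457   0.87133655  15.175773  ] -37.48837513373372
face 18.7263362644428
```

```bash
python3 -m pendant '[[[0.005,0,0],[-2.6,-2.2,5],0],[[0.005,0,0],[-2.6,-2.2,10],0],[[0.005,0,0],[-2.6,-2.2,10],0],[[0.005,0,0],[-2.6,-2.2,16],0],[[0.005,0,0],[-2.6,-2.2,22],0],[[0.005,0,0],[-2.6,-2.2,26],0],[[0.005,0,0],[-2.6,-2.2,30],0],[[0.005,0,0],[-2.6,-2.2,30],0],[[0.005,0,0],[-2.6,-2.2,30],0]]'
python3 - <<'E'
from h import *
s=arm.state();im,_,_=grab('wrist','w12');crop(im,216,150,336,260,"w12c",6);print(s["contact_force"],s["moment"]);go(Rins,eye-Rins@off,s)
im,_,_=grab('side','s12');crop(np.clip(im*1.6,0,255).astype('uint8'),200,210,280,290,'s12c',7)
E
```

```text
time_s: 12.3
position: [497.6, 165.9, 214.6]
orientation: [[0.0, 0.867, 0.498], [1.0, 0.0, -0.001], [-0.001, 0.498, -0.867]]
contact_force: [1.3, 0.6, -1.7]
finger_gap: 27.9
[ 1.34905213  0.58857914 -1.73798984] [-0.01292376  0.57139878 -0.01743462]
t 12.3 turn [-0.003  0.001  0.   ] shift [ 0.3  1.5 45.3] rows>= 1.1
```

View pics/w12c.png

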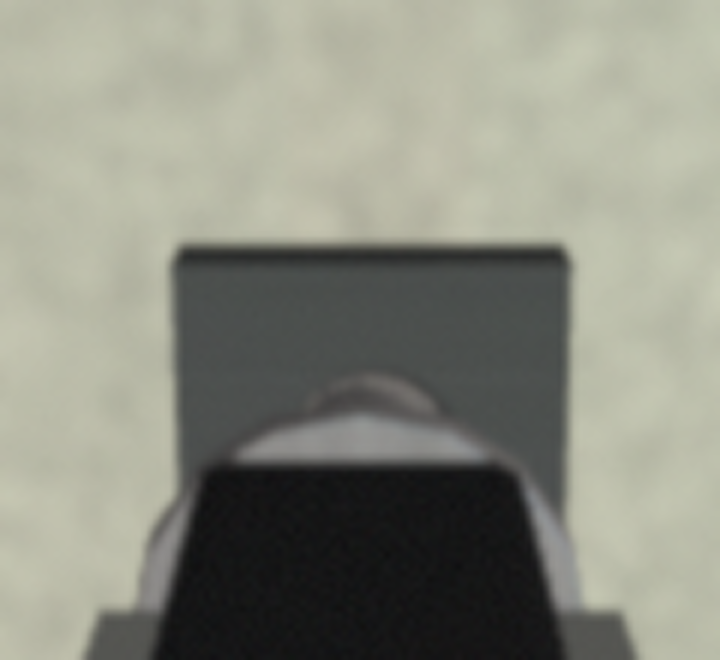

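View pics/s12c.png

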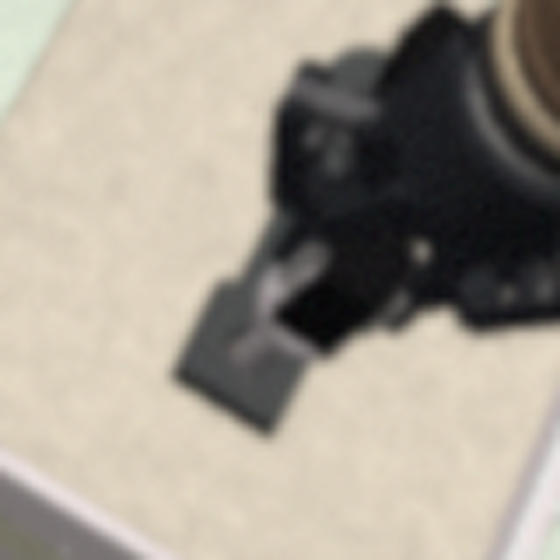

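```bash
python3 m10.py w12 278 193.7;python3 m10.py w12 278 212.2
```

```text
eye [530.88331492 190.13984669 161.33398863] in tool [24.26379949  2.36970303 63.12529709] [536.         110.         148.23351301] [-0.5000873   0.00120461  0.86597416]
eye [530.90101934 177.55988258 161.36171201] in tool [11.68381421  2.39303692 63.12314806] [536.         110.         148.23351301] [-0.5000873   0.00120461  0.86597416]
```

```bash
python3 -m pendant '[[[0,0,0],[0.5,1.2,0],0],[[0,0,0],[0.5,1.2,4],0],[[0,0,0],[0.5,1.2,8],0],[[0,0,0],[0.5,1.2,12],0],[[0,0,0],[0.5,1.2,16],0],[[0,0,0],[0.5,1.2,16],0]]'
python3 - <<'E'
from h import *
s=arm.state();im,_,_=grab('wrist','w13');crop(im,216,150,336,260,"w13c",6);print(s["contact_force"],s["moment"]);go(Rins,eye-Rins@off,s)
E
```

```text
time_s: 12.9
position: [506.6, 166.2, 200.7]
orientation: [[0.0, 0.867, 0.497], [1.0, 0.0, -0.002], [-0.002, 0.497, -0.867]]
contact_force: [1.3, -0.2, -3.0]
finger_gap: 27.7
[ 1.29111861 -0.17272907 -2.97295767] [-0.0622553   0.56008076  0.00230195]
t 12.9 turn [-0.003  0.002  0.   ] shift [-0.1  0.6 28.7] rows>= 0.7
```

View pics/w13c.png

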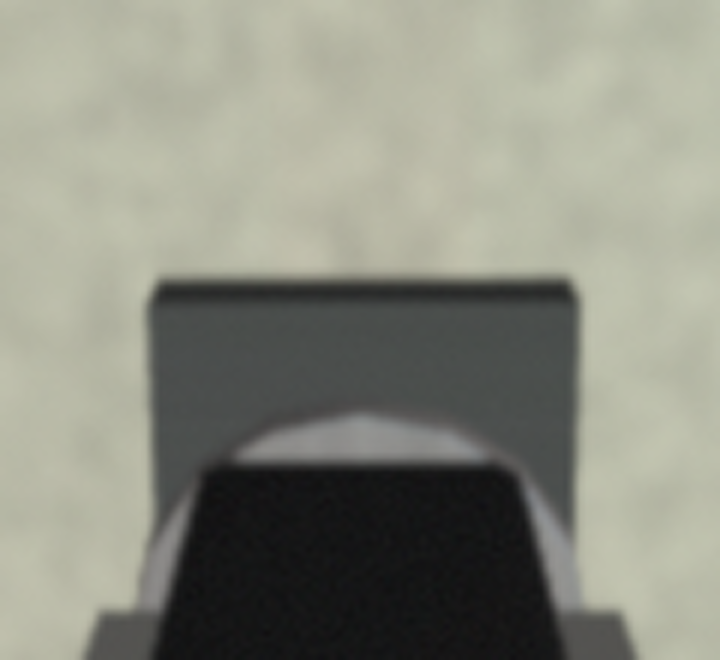

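```bash
python3 -m pendant '[[[-0.002,0,0],[0,0.3,5],0],[[-0.002,0,0],[0,0.3,10],0],[[-0.002,0,0],[0,0.3,15],0],[[-0.002,0,0],[0,0.3,20],0],[[-0.002,0,0],[0,0.3,24],0],[[-0.002,0,0],[0,0.3,24],0]]'
python3 - <<'E'
from h import *
s=arm.state();print(s["contact_force"],s["moment"]);go(Rins,eye-Rins@off,s)
E
```

```text
time_s: 13.45
position: [518.6, 166.2, 179.8]
orientation: [[0.0, 0.867, 0.499], [1.0, 0.001, -0.002], [-0.002, 0.499, -0.867]]
contact_force: [-0.7, 0.1, -3.0]
finger_gap: 27.6
[-0.68953279  0.06382909 -3.01981533] [-0.07343798  0.6907115   0.01253963]
t 13.45 turn [-0.001  0.002  0.001] shift [-0.1  0.6  4.6] rows>= 0.1
```

```bash
python3 -m pendant '[[[0,0,0],[0,0.2,3],0],[[0,0,0],[0,0.2,5],0],[[0,0,0],[0,0.2,6],0],[[0,0,0],[0,0.2,6],0]]'
python3 - <<'E'
from h import *
s=arm.state();im,_,_=grab('wrist','w14');crop(im,196,150,356,260,"w14c",5);print(s["contact_force"],s["moment"]);go(Rins,eye-Rins@off,s)
im,_,_=grab('side','s14');crop(np.clip(im*1.6,0,255).astype('uint8'),200,210,280,290,'s14c',7)
E
```

```text
time_s: 13.78
position: [522.1, 166.6, 177.4]
orientation: [[0.0, 0.865, 0.501], [1.0, 0.0, -0.0], [-0.0, 0.501, -0.865]]
contact_force: [-6.4, -0.7, 5.0]
finger_gap: 27.9
[-6.44955247 -0.69259722  5.01785717] [-0.226575    1.11232183 -0.18703269]
t 13.78 turn [0.001 0.    0.   ] shift [-0.5 -1.2  0.8] rows>= 0.0
```

View pics/w14c.png

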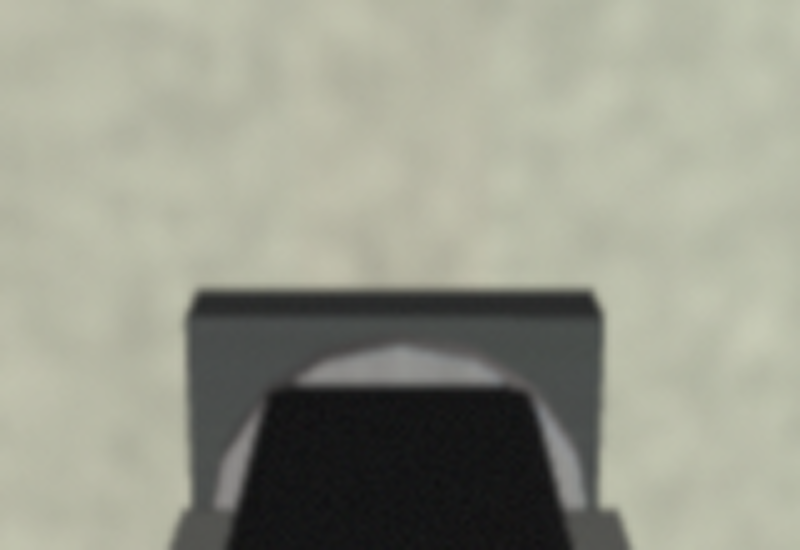

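View pics/s14c.png

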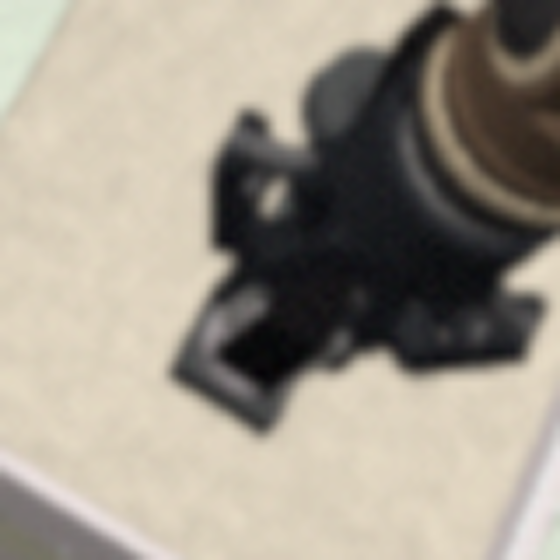

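```bash
python3 -m pendant '[[[0,0,0],[0,-0.4,1.5],0],[[0,0,0],[0,-0.4,1.5],0],[[0,0,0],[0,-0.4,1.5],0]]'
python3 -m pendant '[[[0,0,0],[0,0,0],0.4],[[0,0,0],[0,0,0],0.5],[[0,0,0],[0,0,0],0.6],[[0,0,0],[0,0,0],0.9],[[0,0,0],[0,0,0],1],[[0,0,0],[0,0,0],1]]'
python3 - <<'E'
from h import *
s=arm.state();im,_,_=grab('wrist','w15');print(s["contact_force"],s["moment"]);go(Rins,eye-Rins@off,s)
E
```

```text
time_s: 14.13
position: [522.6, 166.6, 177.4]
orientation: [[0.0, 0.864, 0.503], [1.0, -0.0, -0.0], [0.0, 0.503, -0.864]]
contact_force: [-14.1, -1.2, 14.8]
finger_gap: 27.6
time_s: 14.63
position: [522.4, 166.4, 174.2]
orientation: [[0.0, 0.866, 0.5], [1.0, 0.0, -0.001], [-0.001, 0.5, -0.866]]
contact_force: [0.3, 0.8, 0.1]
finger_gap: 84.4
[0.3119279  0.80699521 0.05341121] [ 0.041043    0.44383168 -0.00627531]
t 14.63 turn [-0.     0.001  0.   ] shift [-0.3  0.1 -2. ] rows>= 0.0
```

View pics/w15.png

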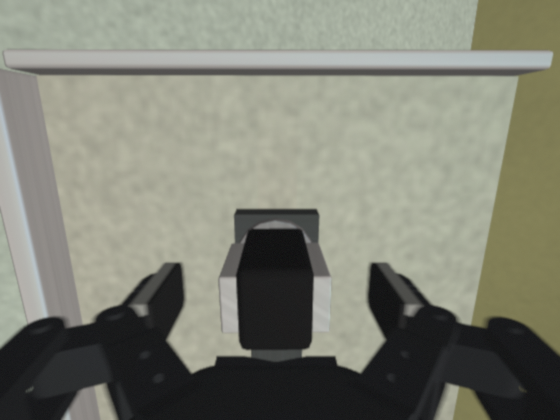

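Pin seated; head at (274,290), silver buttons sprung out to x=220 and 330 (≈42 mm across). Retract and turn the tool 90° for the plain faces.

```bash
python3 -m pendant '[[[0,0,0],[0,0,-30],1],[[0,0,0],[0,0,-65],1],[[0,0,-0.12],[1.5,0,-80],1],[[0,0,-1.571],[1.5,0,-80],1],[[0,0,-1.571],[1.5,0,-80],1],[[0,0,-1.571],[1.5,0,-80],1],[[0,0,-1.571],[1.5,0,-80],1],[[0,0,-1.571],[1.5,0,-80],1],[[0,0,-1.571],[1.5,0,-80],1],[[0,0,-1.571],[1.5,0,-80],1],[[0,0,-1.571],[1.5,0,-80],1],[[0,0,-1.571],[1.5,0,-80],1],[[0,0,-1.571],[1.5,0,-80],1],[[0,0,-1.571],[1.5,0,-80],1],[[0,0,-1.571],[1.5,0,-80],1],[[0,0,-1.571],[1.5,0,-80],1],[[0,0,-1.571],[1.5,0,-80],1],[[0,0,-1.571],[1.5,0,-80],1]]'
python3 - <<'E'
from h import *
s=arm.state();im,_,_=grab('wrist','w16');print(s["joints"],s["contact_force"]);go(Rtool(-n,yy),eye+80*n,s)
im,_,_=grab('side','s16');crop(np.clip(im*1.6,0,255).astype('uint8'),200,210,280,290,'s16c',7)
E
```

```text
time_s: 16.18
position: [482.2, 168.0, 243.6]
orientation: [[-0.866, 0.002, 0.5], [0.001, 1.0, -0.001], [-0.5, -0.0, -0.866]]
contact_force: [0.6, -0.3, -0.8]
finger_gap: 85.7
[ 26.69962602 -16.51784923 -29.23337562  50.04864531 -13.03047119
  23.62346445] [ 0.55691786 -0.30064525 -0.79057207]
t 16.18 turn [-0.001 -0.    -0.001] shift [-1.4  0.1 15.6] rows>= 0.4
```

View pics/w16.png

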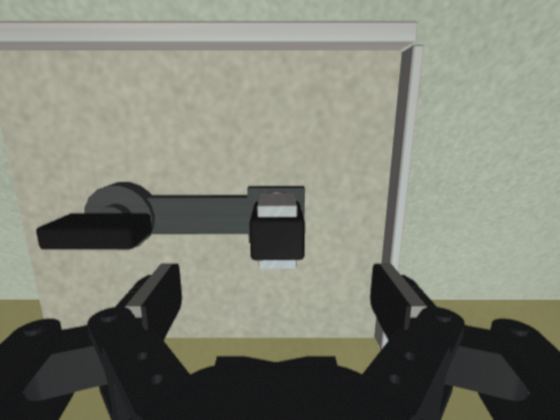

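View pics/s16c.png

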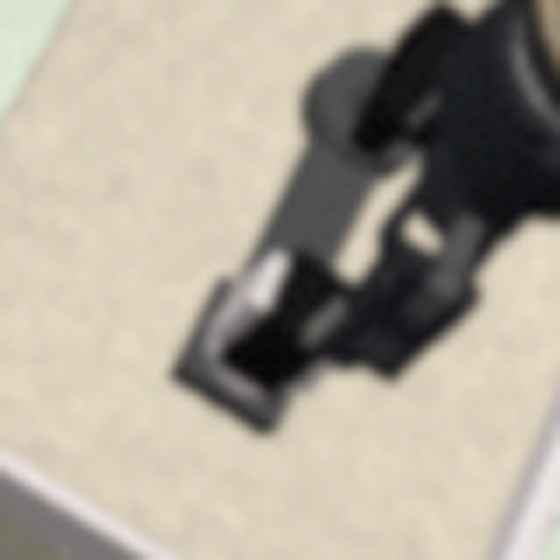

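Head top (250–305, 200–258) lies midway between the jaws (181/372); buttons at top (277,210) and bottom (278,264), away from the pads.

Run:
```python
from h import *
im,d,c=load("w16");s=arm.state();T=(pts(d,c)-s["position"])@s["orientation"]
m=np.zeros(d.shape,bool);m[195:275,240:315]=1
z=np.median(T[245,260:295][:,2]);print("top z",z)
mt=m&(abs(T[...,2]-z)<3)&(im.max(-1)<70)
S=T[mt];print(len(S),np.percentile(S[:,0],[2,50,98]),np.percentile(S[:,1],[2,50,98]))
b=m&(im.min(-1)>125);nl,L,st,ce=cv2.connectedComponentsWithStats(b.astype('uint8'))
for i in range(1,nl):
    if st[i,4]>20: print(st[i],T[L==i].mean(0))
```

```text
top z 39.68544577326908
2173 [-11.74079751   1.12926076  12.74231123] [-14.88566223   0.95962276  16.38332934]
[ 240  195   75   80 1995] [-32.14653336   6.52014651  98.23605261]
[258 206  39  11 418] [16.91715588  0.76576049 43.7715545 ]
```

```bash
python3 -m pendant '[[[0,0,0],[0.2,0,35],1],[[0,0,0],[0.2,0,65],1],[[0,0,0],[0.2,0,78],1],[[0,0,0],[0.2,0,78],1],[[0,0,0],[0.2,0,78],0.7],[[0,0,0],[0.2,0,78],0.5],[[0,0,0],[0.2,0,78],0.3],[[0,0,0],[0.2,0,78],0],[[0,0,0],[0.2,0,78],0],[[0,0,0],[0.2,0,78],0],[[0,0,0],[0.2,0,78],0],[[0,0,0],[0.2,0,78],0]]' 80
python3 - <<'E'
from h import *
s=arm.state();im,_,_=grab('wrist','w17');print(s["joints"],s["contact_force"],s["moment"])
E
```

```text
time_s: 17.28
position: [521.3, 168.3, 177.7]
orientation: [[-0.865, -0.0, 0.502], [-0.0, 1.0, 0.0], [-0.502, -0.0, -0.865]]
contact_force: [-5.4, 0.1, 6.0]
finger_gap: 33.0
[ 24.27788998 -11.65390745 -34.21092803  39.58404384 -11.88860807
  21.29192545] [-5.4029682   0.0790406   5.96647885] [-0.06820934  0.72593976 -0.08997314]
```

View pics/w17.png

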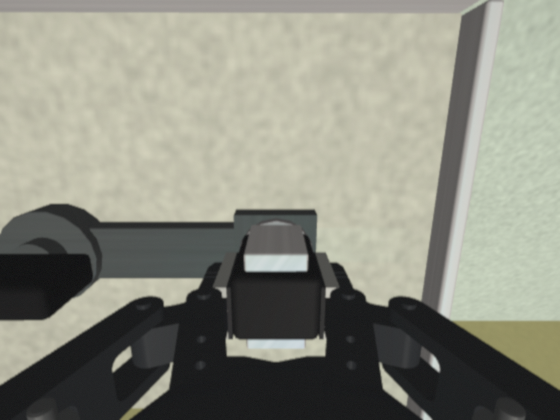

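```bash
python3 -m pendant '[[[0,0,0],[0,0,-2],0],[[0,0,0],[0,0,-4],0],[[0,0,0],[0,0,-5],0],[[0,0,0],[0,0,-6],0],[[0,0,0],[0,0,-6],0]]'
```

```text
time_s: 17.75
position: [518.6, 167.9, 181.1]
orientation: [[-0.866, 0.0, 0.5], [-0.0, 1.0, -0.001], [-0.5, -0.001, -0.866]]
contact_force: [8.4, 1.0, -5.2]
finger_gap: 33.4
```

```bash
python3 -m pendant '[[[0,0,0],[0,0,-1],0],[[0,0,0],[0,0,-2],0],[[0,0,0],[0,0,-2],0]]'
```

```text
time_s: 18.0
position: [518.1, 167.8, 181.3]
orientation: [[-0.866, 0.001, 0.5], [-0.0, 1.0, -0.002], [-0.5, -0.002, -0.866]]
contact_force: [21.5, 1.9, -18.0]
finger_gap: 32.9
```

```bash
python3 -m pendant '[[[0,0,0],[0,0,-1],0],[[0,0,0],[0,0,-2],0],[[0,0,0],[0,0,-2],0],[[0,0,0],[0,0,-2],0],[[0,0,0],[0,0,-2],0],[[0,0,0],[0,0,-2],0]]'
python3 -c "
from h import *
s=arm.state();print(s['contact_force']@-n if 0 else float(np.dot(s['contact_force'],-n)))"
```

```text
time_s: 18.5
position: [516.4, 167.7, 181.0]
orientation: [[-0.868, 0.001, 0.497], [-0.001, 1.0, -0.003], [-0.497, -0.003, -0.868]]
contact_force: [26.8, 3.4, -26.9]
finger_gap: 33.1
36.70818344044482
```

```bash
python3 -m pendant '[[[0,0,0],[0,0,3],0],[[0,0,0],[0,0,6],0],[[0,0,0],[0,0,9],0],[[0,0,0],[0,0,9],0],[[0,0,0],[0,0,9],0.5],[[0,0,0],[0,0,9],0.6],[[0,0,0],[0,0,9],0.8],[[0,0,0],[0,0,9],1],[[0,0,0],[0,0,9],1],[[0,0,0],[0,0,9],1]]' 40
python3 -m pendant '[[[0,0,0],[0,0,-20],1],[[0,0,0],[0,0,-50],1],[[0,0,0],[0,0,-90],1],[[0,0,0],[0,0,-120],1],[[0,0,0],[0,0,-120],1],[[0,0,0],[0,0,-120],1]]'
python3 - <<'E'
from h import *
s=arm.state();im,_,_=grab('wrist','w18')
im,_,_=grab('side','s18');crop(np.clip(im*1.6,0,255).astype('uint8'),170,130,380,320,'s18c',3)
im,_,_=grab('top','t18')
im,d,c=load("w18");T=(pts(d,c)-s["position"])@s["orientation"]
E
```

```text
time_s: 19.33
position: [520.5, 167.9, 176.8]
orientation: [[-0.866, -0.0, 0.5], [-0.001, 1.0, -0.001], [-0.5, -0.001, -0.866]]
contact_force: [-0.3, 0.2, 0.1]
finger_gap: 85.1
time_s: 19.83
position: [460.9, 168.7, 283.4]
orientation: [[-0.864, -0.001, 0.503], [-0.0, 1.0, 0.001], [-0.503, 0.001, -0.864]]
contact_force: [0.1, -0.6, 0.1]
finger_gap: 85.2
```

View pics/w18.png

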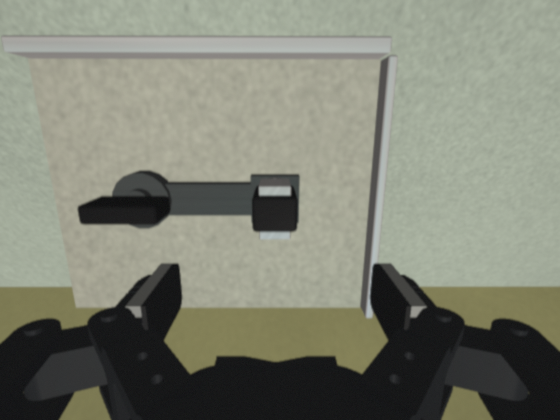

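View pics/s18c.png

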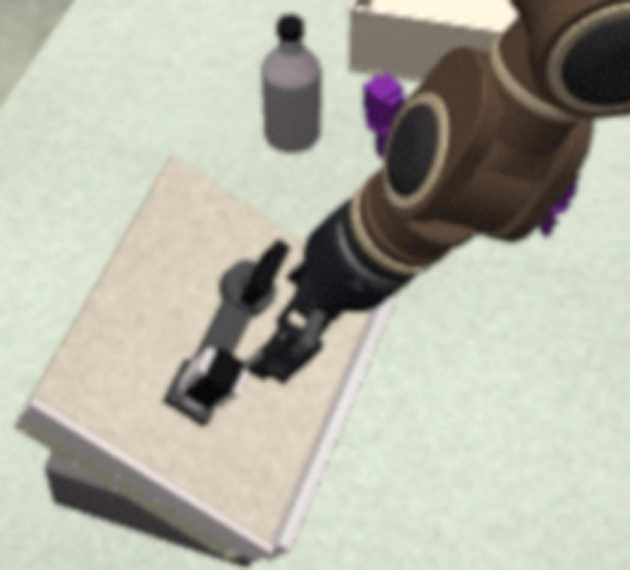

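View pics/t18.png

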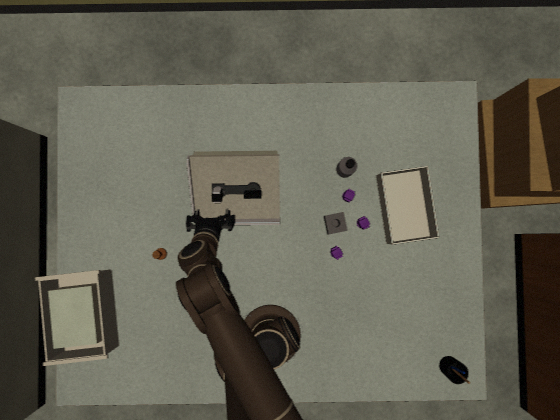

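Run:
```python
from deck import *
p0,nn,P,c,im=deckfit("w18");h=(P-p0)@nn
print("head top over deck",np.median(h[205:225,262:288]),"knob top",np.median(h[210:216,95:145]))
r=P[205:225,262:288].reshape(-1,3);A=np.linalg.lstsq(np.c_[(r-p0)@sl,(r-p0)@yy,np.ones(len(r))],(r-p0)@nn,rcond=None)[0];print("tilt",A[:2])
a,b=load("top0")[0].astype(int),load("t18")[0].astype(int);D=abs(a-b).max(-1)
for nm,(u,v,w) in dict(tumbler=(347,166,12),stamp=(159,254,10),tray=(408,205,32),p1=(349,196,8),p2=(364,223,8),p3=(336,253,8)).items(): print(nm,D[v-w:v+w,u-w:u+w].mean().round(1),D[v-w:v+w,u-w:u+w].max())
print(arm.state()["time_s"])
```

```text
head top over deck 70.12291434995291 knob top 64.96622085320307
tilt [-1.92515389  0.00761825]
tumbler 3.7 12
stamp 3.9 12
tray 4.0 12
p1 3.9 9
p2 4.1 10
p3 4.0 11
19.9833
```

```bash
python3 -c "
from rig import arm
print(arm.close_job())"
```

```text
the job is handed in; nothing more can be done
None
```

The job is done and handed in at about 20 s of the 59 s allowed.

1. **Guide:** I turned the knob about 0.61 rad. After letting go, the eye lay over the lock hole in the wrist camera.
2. **Pin:** I squeezed the buttons of the black pin in the holder, slid it home through the eye and deck hole, and let go. The buttons sprang back out to about 42 mm across.
3. **Tug:** I held the head by its plain faces (33 mm finger gap) with the buttons still out and pulled along the pin to about 37 N, including its weight. It gave about 5 mm, roughly the 4 mm of play plus some give in the grip, and then held. I eased it back down and let go.

**Last checks:**
- **Seating:** The head top measured 70.1 mm above the deck, against 70 mm for fully home.
- **Bystanders:** The tumbler, stamp, tray and purple look-alikes show no change in the top camera beyond image noise.
- **Contact:** The arm is clear and the contact force reads zero.
- **Failed check:** My numerical fit of the pin's tilt gave a meaningless value, probably from stray depth pixels at the head's edge. I judged the tilt by eye only, and the pin looks square to the deck.

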